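Pack a dropper bottle into a part-filled canister

TASK

Pack the one dropper bottle that stands out on the table into the round metal canister. The canister already holds packing up to a level nobody has noted, so lower the bottle in upright until you feel it touch down, only then let go and leave it standing on the packing. Do not drop it or ram it down, and do not disturb the slim atomiser that stands near it.

Things in the scene. Friction and masses are not known exactly. Their poses are not given: they have to be found in the camera images.
- bottle_center (a point): centre (half-way up) of the loose dropper bottle: orange glass body, pale label, black collar and pointed black bulb; 102 mm tall, about 60 g. Body 38.5 mm in diameter up to 60 mm above its underside, then narrowing to a 20 mm collar above 67 mm. It stands upright on the table, this point 51 mm above its underside; z up along it. The like bottles in the racks are fixed, not for this job.
- canister: round open-topped bare-metal canister, fixed to the table: 123 mm across its rim, 114 mm inside, 80 mm tall; origin at the centre of its underside; z up. A level cork packing disc fills its width inside, upper face anywhere from 20 to 57 mm above the table; springy: it yields 1 mm per 2.5 N, 6 mm at most, and is firm after that. The square open tin of the same metal and height is not it.
- atomiser_center (a point): centre (half-way up) of the slim atomiser, a clear tube with a grey cap, 18 mm in diameter and 80 mm tall, standing upright and loose on the table near the bottle; a bystander, to be left alone
Things that resemble listed ones, but are neither listed nor needed, are in the scene too. What is shaped like the part that bears bottle_center but blue, green or pink is not meant.

How it is judged:
By the outcome, as a careful person would: the job done as asked, in the order asked, and still so for the second after the job is handed in, with the robot touching nothing.
It also fails if it takes over 35 s, if anything falls off the work surface, if the arm or the gripper's body presses on something with over 40 N, if the wrist force passes 120 N, or if a joint passes its speed limit or range.

ROBOT

A 6-joint arm with a two-finger parallel gripper is mounted at the origin on the work surface; the furniture and walls round the work are solid. World frame = base frame: x ahead of the robot, y to its left, z up, the work surface at z = 0. Lengths are in mm, angles in rad, forces in N, time in s.
With the tool pointing down it reaches from about 375 to 975 mm from the base axis. Payload 3.8 kg.
Tool frame: the origin (TCP) lies on the mounting face of the last link; the fingertips stand 166 mm ahead of it and the grasp point (between the pads) lies 147 mm ahead of it (robot.grasp_offset is the z of the grasp point in the tool frame, in mm); z points along the fingers, y is the line along which they close (so a half turn about z gives the same grasp; the last joint's range is limited). The gripper opens to 88 mm and grips with 3 to 60 N. Pads are 18 mm wide; open, the fingers measure 123 mm over their backs; the gripper's body (75 mm by 187 mm) begins 45 mm behind the grasp point.
Start: joints at [1.229, 0.264, 1.604, -0, 1.274, -0.037], TCP at [202.567, 643.884, 404.706] pointing down, gripper open.
Joint ranges: [-2.63, 2.63], [-0.94, 2.18], [0.31, 2.57], [-1.31, 4.45], [0, 2.66], [-2.55, 2.55]. Speed limits (rad/s): [2.57, 2.57, 3.14, 3.14, 3.14, 3.14].

INTERFACE

Orientations are given as a unit quaternion [w, x, y, z].
In Python, from rig import robot gives the robot as it stands.
- The arm moves only by the tool drive_tool, never from a script. Its argument "deltas" is a list of rows, each an object with "angular": the turn, a rotation vector about the world's x, y, z in degrees, a list of three; "offset": the shift along the world's x, y, z in mm, a list of three; "fingers": the finger opening in mm, from 0 to 88.1. A call has 1 to 12 rows; each row is the pose to reach, as a shift and turn from the pose commanded when the call began; what a row does not reach only later rows make up. A row lasts 1/10 s, in which the tool goes at most 50 mm and 8.59 degrees, less where a joint would pass 70% of its speed; a pose out of reach is approached as far as the arm can. A call with a gripper value outside its range is refused whole. The fingers move at their own pace and stop on an object; "squeeze" is the grip in N (left out, the last holds). Time passes only in rows, so rows that repeat a pose let the fingers close. It gives the time, the measured TCP pose, the force, the opening and the grip force at its end, in the units of the state.
- robot.observe(): the state, without advancing time (a new reading comes with each control period).
- robot.get_image(name): name is "side" or "top" or "wrist"; returns the picture (420x560x3 uint8, red, green, blue); there is no depth.
- robot.camera_info(name): a dict with "fx", "fy", "cx", "cy" (pixels), "k1" (the pictures are not rectified: a ray, as slopes to the right and down, at radius r is drawn at 1 + k1 r^2 times it, then the intrinsics apply), "position" and "rotation" of the camera in the world; the wrist camera has in their place "tool_from_camera" (4x4, takes a point from camera to tool coordinates, whose origin is the TCP and whose axes are the flange's). Camera axes: x right, y up, looking along -z (the intrinsics and any distortion apply to the point x, -y, -z); pixel columns grow to the right and rows downward; lengths in mm; the calibration is good to about 2 mm. A picture is of the moment at which its call begins: read the wrist's pose just before it. camera_info takes no time and is no camera call.
- robot.close_job(): hands the job in; it is judged then, once.
The state is a dict: "time_s": time; "qpos": joint angles; "dq": joint speeds; "tau": joint torques, N m; "tcp_pos": TCP position; "eef_rot": TCP orientation; "ft_force": force on the tool from outside, world axes, zero at the start; "wrist_torque": the same for the moment, N m; "gripper_width": finger opening in mm; "gripper_force": force on a finger pad.
Only numpy, scipy, OpenCV 4.12 (cv2) and the standard library are available. Lean on these libraries where they do the work, as an engineer would, in place of code of your own. Each camera call takes 0.05 s, during which the arm holds its last target. There are 200 camera calls.

## Working session

There is one attempt and no reset: what is moved stays moved. The work goes in short steps, Python scripts to look and compute and a tool call to move; the robot and the scene stay as the last step left them, time stands still between calls to the robot, and variables do not carry over. Pictures are saved under pics/ and viewed, at most 10 in all, crops included, and the job is handed in when it is done.

Besides the shell and the picture viewer there is one more tool, called as name(argument=value, ...), one argument or row to a line, values as JSON. drive_tool: Moves the arm, as the interface text tells. Its arguments: {"type":"object","properties":{"deltas":{"type":"array"},"squeeze":{"type":"number"}},"required":["deltas"]}

```bash
mkdir -p pics; cat > h.py <<'E'
import numpy as np, cv2
from rig import robot
def save(name,fn):
    o=robot.observe(); im=robot.get_image(name); cv2.imwrite('pics/'+fn,im[:,:,::-1]); return o,im
def cam(name,o=None):
    c=robot.camera_info(name)
    if name=='wrist':
        from scipy.spatial.transform import Rotation as R
        w,x,y,z=o['eef_rot']; T=np.eye(4); T[:3,:3]=R.from_quat([x,y,z,w]).as_matrix(); T[:3,3]=o['tcp_pos']
        M=T@np.array(c['tool_from_camera']); return c,M[:3,3],M[:3,:3]
    return c,np.array(c['position']),np.array(c['rotation'])
def proj(name,P,o=None):
    c,p,Rm=cam(name,o); q=(np.atleast_2d(P)-p)@Rm
    a=np.c_[q[:,0]/-q[:,2],-q[:,1]/-q[:,2]]; a=a*(1+c['k1']*(a**2).sum(1,keepdims=True))
    return a*[c['fx'],c['fy']]+[c['cx'],c['cy']]
def ray(name,uv,o=None):
    c,p,Rm=cam(name,o); d=(np.array(uv,float)-[c['cx'],c['cy']])/[c['fx'],c['fy']]; a=d.copy()
    for _ in range(20): a=d/(1+c['k1']*(a@a))
    v=Rm@np.array([a[0],-a[1],-1]); return p,v/np.linalg.norm(v)
def atz(name,uv,z,o=None):
    p,v=ray(name,uv,o); return p+v*(z-p[2])/v[2]
E
python3 - <<'E'
from h import *
for n in('top','side','wrist'): save(n,n+'1.png')
print(robot.camera_info('top'),robot.camera_info('side'));print(robot.observe())
E
```

```text
{'fx': 457.01906734442593, 'fy': 457.01906734442593, 'cx': 277.0055279795814, 'cy': 211.1959599335191, 'k1': -0.10635646328951913, 'position': array([ 234.88860366,   -7.04000243, 1116.88445325]), 'rotation': array([ 0.73512359,  0.08164217, -0.07594086, -0.66870086])} {'fx': 543.5080695490607, 'fy': 543.5080695490607, 'cx': 276.01024644700544, 'cy': 199.06231966732352, 'k1': -0.18746183868270472, 'position': array([ 322.97569104, -790.38677095,  748.4155246 ]), 'rotation': array([ 0.90450719,  0.41928483, -0.03180003, -0.07110366])}
{'time_s': 0.15, 'qpos': array([ 1.22910007e+00,  2.64581928e-01,  1.60505606e+00, -2.73312312e-05,
        1.27369230e+00, -3.69164417e-02]), 'dq': array([ 0.0007538 , -0.00033582, -0.00290193,  0.00051785,  0.00089241,
        0.00135462]), 'tau': array([ 1.39502885e-03, -5.02848244e+01, -3.57470655e+01,  7.30001251e-02,
        2.48355005e-02, -9.69023313e-05]), 'tcp_pos': array([202.48575883, 643.64125717, 403.67482554]), 'eef_rot': array([-1.50661199e-04,  1.51796752e-01,  9.88411347e-01, -8.55750039e-04]), 'ft_force': array([0.20151136, 0.07682088, 0.4444795 ]), 'wrist_torque': array([ 0.01057791, -0.00379979, -0.00720392]), 'gripper_force': 0.0, 'gripper_width': 87.85190315182804}
```

View pics/top1.png

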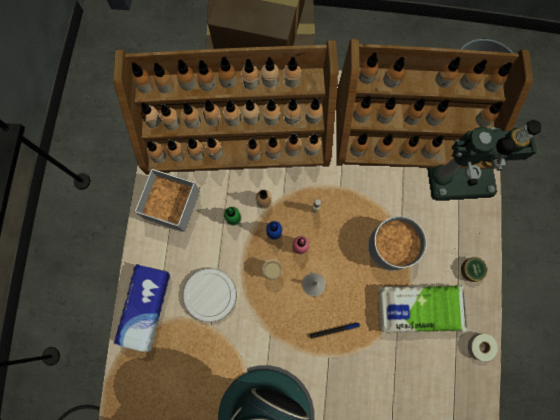

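View pics/side1.png

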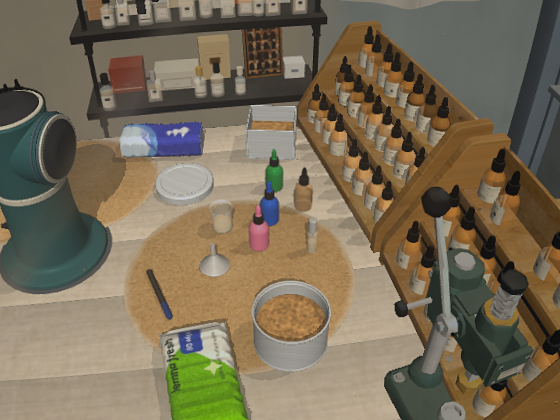

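The rotations are quaternions, so I'll convert them. Bottle-like candidates:

| Candidate | Top pixel | Side pixel |
|---|---|---|
| Amber, loose | (264,198) | (303,190) |
| Green | (232,215) | (274,172) |
| Blue | (274,230) | (269,205) |
| Pink | (301,244) | (259,230) |
| Rack bottles (fixed) | rows at 70–155 | – |

I choose the amber one. The atomiser is at top (317,205), side (312,235). The round canister is at top (400,243), side (291,322), and the square tin at top (168,200) is not it. I'll check the choice in a close crop.

```bash
sed -i "s/return c,np.array(c\['position'\]),np.array(c\['rotation'\])/from scipy.spatial.transform import Rotation as R; w,x,y,z=c['rotation']; return c,np.array(c['position']),R.from_quat([x,y,z,w]).as_matrix()/" h.py
python3 - <<'E'
from h import *
t=cv2.imread('pics/top1.png');s=cv2.imread('pics/side1.png')
a=cv2.resize(t[175:275,220:350],None,fx=4,fy=4,interpolation=cv2.INTER_CUBIC)   # 520x400
b=cv2.resize(s[160:260,245:330],None,fx=4,fy=4,interpolation=cv2.INTER_CUBIC)[:, :280]
b=cv2.resize(s[160:260,280:330],None,fx=4,fy=4,interpolation=cv2.INTER_CUBIC)
cv2.imwrite('pics/crop1.png',np.hstack([a,b]))
for n,uv,z in(('top',(264,193),102),('side',(303,172),102),('top',(317,201),80),('side',(312,220),80)): print(n,uv,atz(n,uv,z).round(1))
E
```

```text
top (264, 193) [504.6  46.  102. ]
side (303, 172) [505.   36.2 102. ]
top (317, 201) [502.9 -78.3  80. ]
side (312, 220) [499.7 -79.3  80. ]
```

View pics/crop1.png

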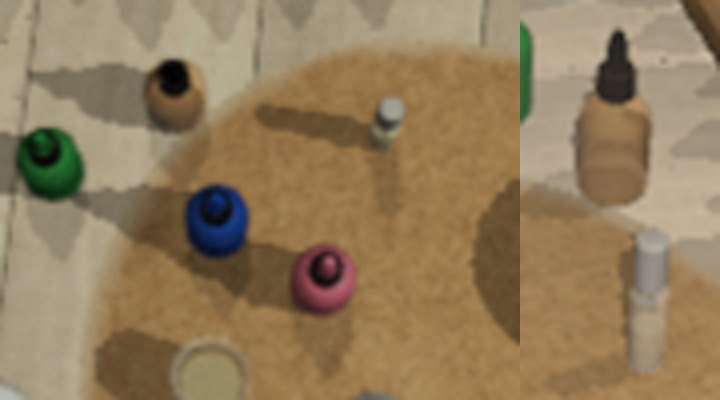

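The crop shows the amber bottle with a black collar and bulb at top-view (263,193), and side-view bulb tip (304.5,168). The atomiser cap is at top (317,201), about 120 mm away. The amber bottle is the one asked for. Next I'll fit positions and crop the canister.

```bash
python3 - <<'E'
from h import *
from scipy.optimize import least_squares
def fit(zs_px):
    f=lambda q: np.concatenate([(proj(n,[q[0],q[1],z])[0]-uv) for n,uv,z in zs_px])
    r=least_squares(f,[500,0]); return r.x.round(1),r.fun.round(1)
print('bottle',fit([('top',(263,193),100),('side',(304.6,168.5),102)]))
print('atom',fit([('top',(317.3,202),80),('side',(312.8,219.5),80)]))
for k,uv in dict(green=(231,211.5),blue=(274,226),pink=(302,241)).items(): print(k,atz('top',uv,100).round(0))
print('can',atz('top',(400,243),80).round(0),'rack front',atz('top',(230,165),20).round(0),'racktop',atz('top',(230,50),200).round(0), 'jar',atz('top',(272,268),60).round(0))
t=cv2.imread('pics/top1.png');s=cv2.imread('pics/side1.png')
a=cv2.resize(t[205:280,362:437],(395,395),interpolation=cv2.INTER_CUBIC)
b=cv2.resize(s[275:375,241:341],(395,395),interpolation=cv2.INTER_CUBIC)
cv2.imwrite('pics/crop2.png',np.hstack([a,b]))
E
```

```text
bottle (array([508.1,  47.6]), array([ 0.5, -1.3, -1.2, -0.1]))
atom (array([501.1, -78.8]), array([-0.1, -0.2, -0.1,  0.2]))
green [455. 117. 100.]
blue [430.  16. 100.]
pink [402. -50. 100.]
can [ 422. -277.   80.] rack front [591. 143.  20.] racktop [806. 152. 200.] jar [339.  12.  60.]
```

View pics/crop2.png

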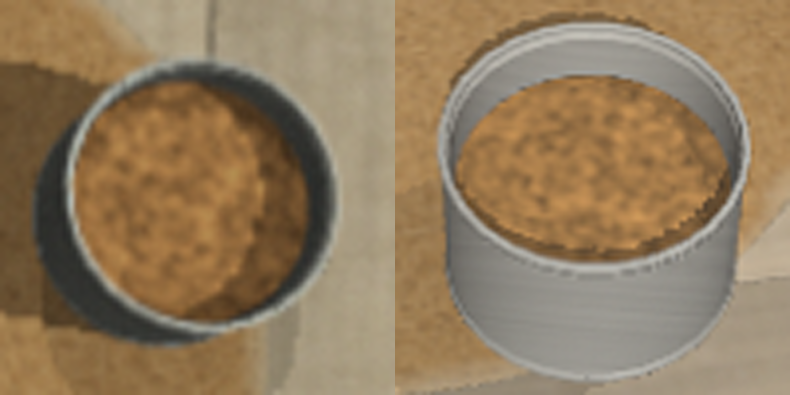

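The canister's rim spans crop x 67–337, y 60–330 in the top view, which puts its centre near pixel (400,242). In the side view it spans x 253–331, rows 280.5–344.5, and the cork's far edge is at about row 294. I'll fit the canister and cork now.

```bash
python3 - <<'E'
from h import *
from scipy.optimize import least_squares
th=np.linspace(0,2*np.pi,360);C=lambda x,y,r,z:np.c_[x+r*np.cos(th),y+r*np.sin(th),0*th+z]
def ext(n,x,y,r=61.5,z=80):
    p=proj(n,C(x,y,r,z)); return np.r_[p.min(0),p.max(0)]
mt=np.array([362+67/5.267,205+60/5.267,362+337/5.267,205+330/5.267])-.4
ms=np.array([241+(438-395)/3.95,275+22/3.95,241+(749-395)/3.95,275+275/3.95])-.4
for k in('top','side','both'):
    f=lambda q: np.r_[(ext('top',*q)-mt) if k!='side' else [], (ext('side',*q)-ms) if k!='top' else []]
    r=least_squares(f,[422,-277]); print(k,r.x.round(1),r.fun.round(1))
x,y=r.x
for z in range(20,60,5): print(z,proj('side',C(x,y,57,z))[:,1].min().round(1),end=' ')
E
```

```text
top [ 425.6 -277.5] [-0.5 -0.7  0.6  0.6]
side [ 425.4 -277.2] [-0.5  0.4  0.5 -0.4]
both [ 425.4 -277.3] [-0.6 -0.6  0.5  0.7 -0.5  0.5  0.6 -0.3]
20 306.0 25 304.1 30 302.3 35 300.4 40 298.5 45 296.6 50 294.6 55 292.7
```

drive_tool(
  deltas=[
    {"angular": [0, 0, 0], "offset": [25, -43, 0], "fingers": 88},
    {"angular": [0, 0, 0], "offset": [50, -86, 0], "fingers": 88},
    {"angular": [0, 0, 0], "offset": [75, -130, 0], "fingers": 88},
    {"angular": [0, 0, 0], "offset": [100, -175, 0], "fingers": 88},
    {"angular": [0, 0, 0], "offset": [125, -220, 0], "fingers": 88},
    {"angular": [0, 0, 0], "offset": [148, -264, 0], "fingers": 88},
    {"angular": [0, 0, 0], "offset": [170, -308, 0], "fingers": 88},
    {"angular": [0, 0, 0], "offset": [190, -352, 0], "fingers": 88},
    {"angular": [0, 0, 0], "offset": [205, -396, 0], "fingers": 88},
    {"angular": [0, 0, 0], "offset": [220, -440, 0], "fingers": 88},
    {"angular": [0, 0, 0], "offset": [235, -480, 0], "fingers": 88},
    {"angular": [0, 0, 0], "offset": [245, -520, 0], "fingers": 88},
  ],
)

```text
time_s: 1.35
tcp_pos: [447.9, 122.0, 404.7]
eef_rot: [0.0, 0.152, 0.988, 0.0]
ft_force: [0.1, -0.4, 0.5]
gripper_width: 88.0
gripper_force: 0.0
```

```bash
python3 - <<'E'
from h import *
o,_=save('wrist','w1.png')
print(robot.camera_info('wrist')['tool_from_camera'], o['tcp_pos'],o['eef_rot'])
print(proj('wrist',[[508,47.6,102],[508,47.6,60],[508,47.6,0]],o))
E
```

```text
[[-4.67471793e-04  9.52583020e-01  3.04278445e-01  7.96741899e+01]
 [ 9.99998957e-01  2.95705358e-05  1.44375299e-03 -2.92102210e-01]
 [ 1.36629691e-03  3.04278802e-01 -9.52582040e-01  2.04536684e+01]
 [ 0.00000000e+00  0.00000000e+00  0.00000000e+00  1.00000000e+00]] [447.89670351 121.96645264 404.67083029] [2.13996377e-04 1.52005367e-01 9.88379645e-01 2.84173006e-05]
[[230.83585854 271.0571185 ]
 [236.45317935 253.01027169]
 [242.64177778 233.18454102]]
```

View pics/w1.png

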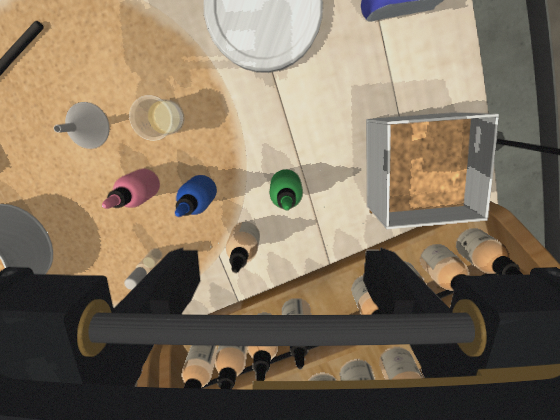

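The wrist view shows the amber bottle with its tip at (238,268) and body centre near (244,242). The rack is just beyond it, the green bottle is at (286,188), and the atomiser is at (143,270). I'll refine the position and check the tall microscope near the canister.

```bash
python3 - <<'E'
from h import *
im=cv2.imread('pics/w1.png')
from scipy.spatial.transform import Rotation as R
o=dict(tcp_pos=np.array([447.897,121.966,404.671]),eef_rot=[0.0002,.152005,.98838,0])
print(atz('wrist',(238,268),101,o).round(1),atz('wrist',(244,242),45,o).round(1))
from scipy.optimize import least_squares
g=[('top',(263,193),100,None),('side',(304.6,168.5),102,None),('wrist',(238,268),101,o)]
r=least_squares(lambda q:np.concatenate([proj(n,[*q,z],oo)[0]-uv for n,uv,z,oo in g]),[500,40]);print(r.x,r.fun.round(1))
r=least_squares(lambda q:np.r_[proj('top',q)[0]-(533,127),proj('side',q)[0]-(436,200)],[500,-400,150]);print('ball?',r.x.round(0),r.fun.round(1))
print('base corner',atz('top',(430,197),10).round(0))
cv2.imwrite('pics/w1c.png',cv2.resize(im[205:285,195:315],None,fx=5,fy=5,interpolation=cv2.INTER_CUBIC))
E
```

```text
[507.3  55.6 101. ] [503.3  56.8  45. ]
[507.94616081  53.58179525] [-2.1 -1.5 -1.8 -1.9 -1.6  1. ]
ball? [ 554. -413.  406.] [-4.4 17.7  9.9 -4. ]
base corner [ 559. -369.   10.]
```

View pics/w1c.png

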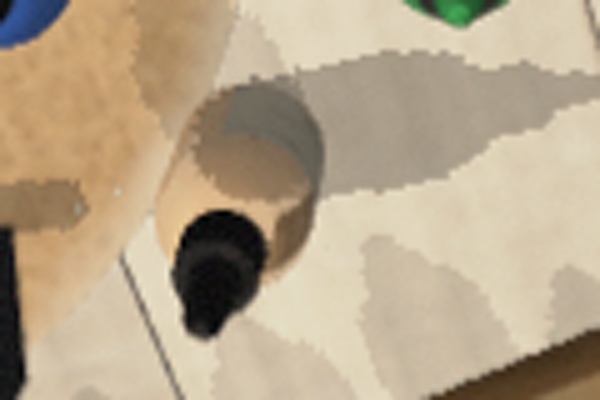

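drive_tool(
  deltas=[
    {"angular": [0, 0, 6], "offset": [20, -25, 0], "fingers": 72},
    {"angular": [0, 0, 12], "offset": [40, -50, 0], "fingers": 72},
    {"angular": [0, 0, 17.5], "offset": [56, -78, 0], "fingers": 72},
    {"angular": [0, 0, 17.5], "offset": [57, -78, 0], "fingers": 72},
    {"angular": [0, 0, 17.5], "offset": [57, -78, 0], "fingers": 72},
  ],
)

```text
time_s: 1.9
tcp_pos: [504.6, 45.6, 404.3]
eef_rot: [-0.001, 0.001, 1.0, 0.0]
ft_force: [-0.3, 0.6, -0.4]
gripper_width: 71.9
gripper_force: 0.0
```

The crop puts the bulb tip at wrist (235.6,271) and the base's far edge near (247,221). I'll take a wrist picture from above the bottle.

```bash
python3 - <<'E'
from h import *
o=dict(tcp_pos=np.array([447.897,121.966,404.671]),eef_rot=[0.0002,.152005,.98838,0])
print(atz('wrist',(235.6,270),101,o).round(1))
o,im=save('wrist','w2.png')
print(o['tcp_pos'],o['eef_rot'].round(4),[proj('wrist',[508,50,z],o).round(0) for z in(102,60,0)])
cv2.imwrite('pics/w2c.png',cv2.resize(im[200:340,200:360,::-1],None,fx=4,fy=4,interpolation=cv2.INTER_CUBIC))
E
```

```text
[508.7  52.7 101. ]
[504.61102652  45.60839634 404.27233674] [-6.0e-04  1.1e-03  1.0e+00  2.0e-04] [array([[286., 201.]]), array([[286., 190.]]), array([[285., 178.]])]
```

View pics/w2c.png

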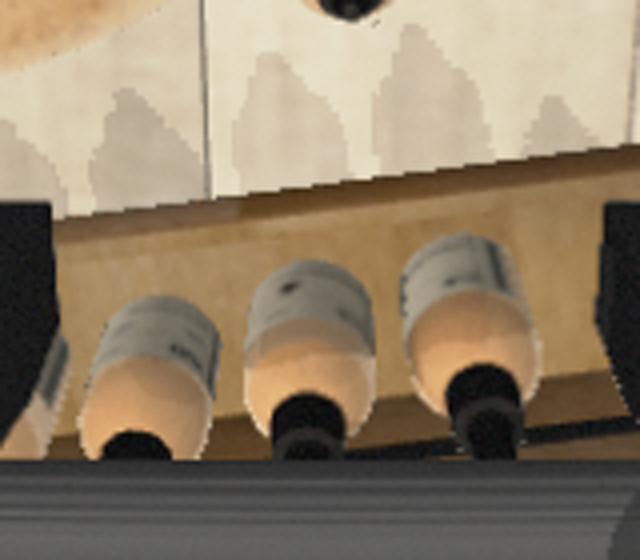

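```bash
python3 - <<'E'
from h import *
o=dict(tcp_pos=np.array([504.611,45.608,404.272]),eef_rot=[-.0006,.0011,1,.0002])
print(atz('wrist',(288,204),101,o).round(1))
im=cv2.imread('pics/w2.png'); 
for r in range(165,207,4):
    row=im[r,255:320].astype(int); dark=np.where(row.max(1)<60)[0]+255; org=np.where((row[:,2]-row[:,0]>45))[0]+255
    print(r,(dark.min(),dark.max()) if len(dark) else '',(org.min(),org.max()) if len(org) else '')
cv2.imwrite('pics/w2d.png',cv2.resize(im[120:220,220:360],None,fx=5,fy=5,interpolation=cv2.INTER_CUBIC))
E
```

```text
[511.3  51.6 101. ]
165  (np.int64(255), np.int64(284))
169  (np.int64(255), np.int64(285))
173  (np.int64(255), np.int64(292))
177  (np.int64(255), np.int64(298))
181  (np.int64(256), np.int64(301))
185 (np.int64(282), np.int64(292)) (np.int64(255), np.int64(300))
189 (np.int64(279), np.int64(295)) (np.int64(255), np.int64(302))
193 (np.int64(278), np.int64(295)) (np.int64(271), np.int64(299))
197 (np.int64(279), np.int64(295)) (np.int64(273), np.int64(300))
201 (np.int64(281), np.int64(293)) (np.int64(276), np.int64(297))
205
```

View pics/w2d.png

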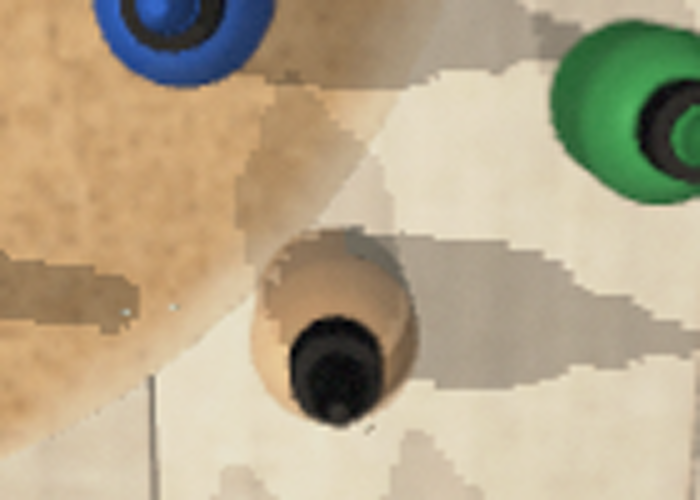

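```bash
python3 - <<'E'
from h import *
from scipy.optimize import least_squares
o=dict(tcp_pos=np.array([504.611,45.608,404.272]),eef_rot=[-.0006,.0011,1,.0002])
for uv,z in(((287.2,202),101),((287.2,193),78),((286.4,187.5),58)): print(z,atz('wrist',uv,z,o).round(1))
# silhouette fit on body extent
th=np.linspace(0,2*np.pi,200)
def sil(q):
    P=np.vstack([np.c_[q[0]+r*np.cos(th),q[1]+r*np.sin(th),0*th+z] for r,z in((19.25,0),(19.25,60),(10,67))]); p=proj('wrist',P,o); return np.array([p[:,0].min(),p[:,0].max(),p[:,1].min()])
m=np.array([220+251/5,220+416/5,120+230/5])-.4
r=least_squares(lambda q:sil(q)-m,[508,50]);print(r.x,r.fun)
E
```

```text
101 [509.3  50.9 101. ]
78 [506.6  51.3  78. ]
58 [505.7  50.7  58. ]
[511.19901411  50.60980928] [-1.23439538  1.23491478  0.04903051]
```

drive_tool(
  deltas=[
    {"angular": [0, 0, 0], "offset": [3, 4.5, -40], "fingers": 72},
    {"angular": [0, 0, 0], "offset": [3, 4.5, -80], "fingers": 72},
    {"angular": [0, 0, 0], "offset": [3, 4.5, -120], "fingers": 72},
    {"angular": [0, 0, 0], "offset": [3, 4.5, -150], "fingers": 72},
    {"angular": [0, 0, 0], "offset": [3, 4.5, -172], "fingers": 72},
    {"angular": [0, 0, 0], "offset": [3, 4.5, -185], "fingers": 72},
    {"angular": [0, 0, 0], "offset": [3, 4.5, -191], "fingers": 72},
    {"angular": [0, 0, 0], "offset": [3, 4.5, -195], "fingers": 72},
    {"angular": [0, 0, 0], "offset": [3, 4.5, -195], "fingers": 72},
  ],
)

```text
time_s: 2.85
tcp_pos: [507.9, 50.7, 210.3]
eef_rot: [0.001, -0.0, 1.0, 0.0]
ft_force: [-0.2, -0.1, -0.0]
gripper_width: 71.9
gripper_force: 0.0
```

drive_tool(
  deltas=[
    {"angular": [0, 0, 0], "offset": [0, 0, -2], "fingers": 60},
    {"angular": [0, 0, 0], "offset": [0, 0, -2], "fingers": 50},
    {"angular": [0, 0, 0], "offset": [0, 0, -2], "fingers": 44},
    {"angular": [0, 0, 0], "offset": [0, 0, -2], "fingers": 40},
    {"angular": [0, 0, 0], "offset": [0, 0, -2], "fingers": 36},
    {"angular": [0, 0, 0], "offset": [0, 0, -2], "fingers": 30},
    {"angular": [0, 0, 0], "offset": [0, 0, -2], "fingers": 30},
  ],
  squeeze=20,
)

```text
time_s: 3.55
tcp_pos: [507.8, 50.4, 208.0]
eef_rot: [0.0, -0.0, 1.0, 0.0]
ft_force: [-0.2, -0.1, 1.9]
gripper_width: 37.9
gripper_force: 20.0
```

drive_tool(
  deltas=[
    {"angular": [0, 0, 0], "offset": [0, 0, 5], "fingers": 30},
    {"angular": [0, 0, 0], "offset": [0, 0, 15], "fingers": 30},
    {"angular": [0, 0, 0], "offset": [0, 0, 35], "fingers": 30},
    {"angular": [0, 0, 0], "offset": [0, 0, 65], "fingers": 30},
    {"angular": [0, 0, 0], "offset": [0, 0, 100], "fingers": 30},
    {"angular": [0, 0, 0], "offset": [0, 0, 130], "fingers": 30},
    {"angular": [0, 0, 0], "offset": [0, 0, 145], "fingers": 30},
    {"angular": [0, 0, 0], "offset": [0, 0, 150], "fingers": 30},
    {"angular": [0, 0, 0], "offset": [0, 0, 150], "fingers": 30},
  ],
)

```text
time_s: 4.45
tcp_pos: [507.5, 50.4, 357.8]
eef_rot: [0.0, -0.0, 1.0, 0.0]
ft_force: [0.2, -0.3, -0.4]
gripper_width: 37.8
gripper_force: 20.0
```

drive_tool(
  deltas=[
    {"angular": [0, 0, -2], "offset": [-4, -15, 0], "fingers": 30},
    {"angular": [0, 0, -5], "offset": [-11, -43, 0], "fingers": 30},
    {"angular": [0, 0, -9], "offset": [-20, -78, 0], "fingers": 30},
    {"angular": [0, 0, -13], "offset": [-29, -115, 0], "fingers": 30},
    {"angular": [0, 0, -18], "offset": [-39, -155, 0], "fingers": 30},
    {"angular": [0, 0, -23], "offset": [-49, -195, 0], "fingers": 30},
    {"angular": [0, 0, -28], "offset": [-59, -235, 0], "fingers": 30},
    {"angular": [0, 0, -32], "offset": [-68, -270, 0], "fingers": 30},
    {"angular": [0, 0, -35], "offset": [-75, -298, 0], "fingers": 30},
    {"angular": [0, 0, -37], "offset": [-80, -318, 0], "fingers": 30},
    {"angular": [0, 0, -38], "offset": [-82, -328, 0], "fingers": 30},
    {"angular": [0, 0, -38], "offset": [-82, -328, 0], "fingers": 30},
  ],
)

```text
time_s: 5.65
tcp_pos: [424.5, -278.6, 356.2]
eef_rot: [-0.001, 0.327, 0.945, 0.0]
ft_force: [0.2, 0.1, -1.7]
gripper_width: 37.7
gripper_force: 20.0
```

```bash
python3 - <<'E'
from h import *
o,im=save('side','s2.png'); print(o['time_s'],o['tcp_pos'],o['ft_force'],o['gripper_width'])
x,y,z=o['tcp_pos']; print([proj('side',[x,y,k]).round(0)[0] for k in(z-208,z-208+51,z-106)],proj('side',[425.4,-277.3,80]))
cv2.imwrite('pics/s2c.png',cv2.resize(im[80:380,150:450,::-1],(600,600),interpolation=cv2.INTER_CUBIC))
E
```

```text
5.65 [ 424.53567893 -278.61402075  356.16158066] [ 0.22771565  0.11822274 -1.69317853] 37.710417929945315
[array([291., 282.]), array([292., 258.]), array([293., 232.])] [[290.87022537 310.69561728]]
```

View pics/s2c.png

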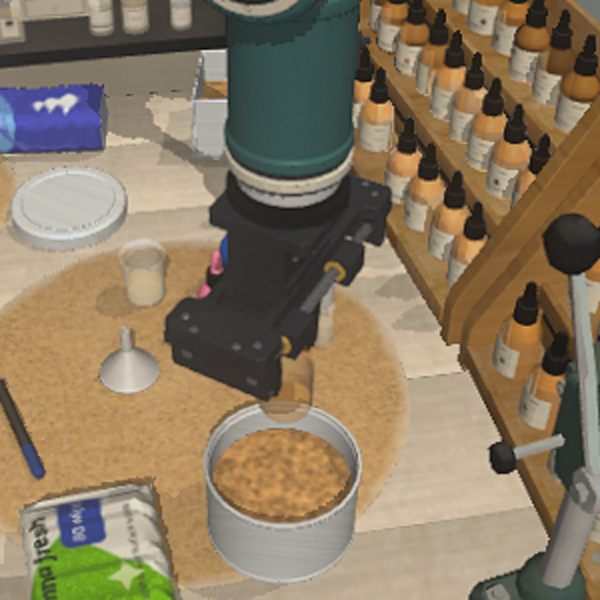

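The bottle is held upright above the round canister, with its underside at crop (286,410). The atomiser still stands at (325,315). I'll lower quickly to about 70 mm, then feel the way down.

drive_tool(
  deltas=[
    {"angular": [0, 0, 0], "offset": [0, 0, -15], "fingers": 30},
    {"angular": [0, 0, 0], "offset": [0, 0, -35], "fingers": 30},
    {"angular": [0, 0, 0], "offset": [0, 0, -55], "fingers": 30},
    {"angular": [0, 0, 0], "offset": [0, 0, -70], "fingers": 30},
    {"angular": [0, 0, 0], "offset": [0, 0, -78], "fingers": 30},
    {"angular": [0, 0, 0], "offset": [0, 0, -80], "fingers": 30},
    {"angular": [0, 0, 0], "offset": [0, 0, -80], "fingers": 30},
    {"angular": [0, 0, 0], "offset": [0, 0, -80], "fingers": 30},
  ],
)

```text
time_s: 6.5
tcp_pos: [426.0, -277.6, 278.5]
eef_rot: [0.001, 0.325, 0.946, -0.0]
ft_force: [-0.3, 0.3, -1.4]
gripper_width: 37.7
gripper_force: 20.0
```

drive_tool(
  deltas=[
    {"angular": [0, 0, 0], "offset": [0, 0, -2], "fingers": 30},
    {"angular": [0, 0, 0], "offset": [0, 0, -4], "fingers": 30},
    {"angular": [0, 0, 0], "offset": [0, 0, -6], "fingers": 30},
    {"angular": [0, 0, 0], "offset": [0, 0, -8], "fingers": 30},
    {"angular": [0, 0, 0], "offset": [0, 0, -8], "fingers": 30},
    {"angular": [0, 0, 0], "offset": [0, 0, -8], "fingers": 30},
  ],
)

```text
time_s: 7.1
tcp_pos: [425.5, -277.6, 269.6]
eef_rot: [-0.0, 0.325, 0.946, 0.0]
ft_force: [0.1, 1.4, -1.0]
gripper_width: 38.2
gripper_force: 20.0
```

drive_tool(
  deltas=[
    {"angular": [0, 0, 0], "offset": [0, 0, -1.5], "fingers": 30},
    {"angular": [0, 0, 0], "offset": [0, 0, -3], "fingers": 30},
    {"angular": [0, 0, 0], "offset": [0, 0, -4], "fingers": 30},
    {"angular": [0, 0, 0], "offset": [0, 0, -4], "fingers": 30},
    {"angular": [0, 0, 0], "offset": [0, 0, -4], "fingers": 30},
  ],
)

```text
time_s: 7.6
tcp_pos: [425.6, -277.6, 265.6]
eef_rot: [-0.0, 0.325, 0.946, 0.0]
ft_force: [-0.1, 0.3, -0.2]
gripper_width: 37.9
gripper_force: 20.0
```

drive_tool(
  deltas=[
    {"angular": [0, 0, 0], "offset": [0, 0, -1], "fingers": 30},
    {"angular": [0, 0, 0], "offset": [0, 0, -2], "fingers": 30},
    {"angular": [0, 0, 0], "offset": [0, 0, -2], "fingers": 30},
    {"angular": [0, 0, 0], "offset": [0, 0, -2], "fingers": 30},
  ],
)

```text
time_s: 8.0
tcp_pos: [425.5, -277.6, 263.7]
eef_rot: [-0.0, 0.325, 0.946, 0.0]
ft_force: [-0.1, 0.4, -1.0]
gripper_width: 37.8
gripper_force: 20.0
```

drive_tool(
  deltas=[
    {"angular": [0, 0, 0], "offset": [0, 0, -1], "fingers": 30},
    {"angular": [0, 0, 0], "offset": [0, 0, -2], "fingers": 30},
    {"angular": [0, 0, 0], "offset": [0, 0, -2], "fingers": 30},
    {"angular": [0, 0, 0], "offset": [0, 0, -2], "fingers": 30},
  ],
)

```text
time_s: 8.4
tcp_pos: [425.5, -277.6, 261.6]
eef_rot: [-0.0, 0.325, 0.946, 0.0]
ft_force: [-0.8, 0.2, -0.8]
gripper_width: 37.9
gripper_force: 20.0
```

Underside is now at about 53.6 mm with no contact yet, so I'll continue in 2 mm steps.

drive_tool(
  deltas=[
    {"angular": [0, 0, 0], "offset": [0, 0, -1], "fingers": 30},
    {"angular": [0, 0, 0], "offset": [0, 0, -2], "fingers": 30},
    {"angular": [0, 0, 0], "offset": [0, 0, -2], "fingers": 30},
    {"angular": [0, 0, 0], "offset": [0, 0, -2], "fingers": 30},
  ],
)

```text
time_s: 8.8
tcp_pos: [425.7, -277.7, 260.0]
eef_rot: [0.0, 0.325, 0.946, -0.0]
ft_force: [-0.7, 0.0, 2.3]
gripper_width: 37.8
gripper_force: 20.0
```

Fz rose by about 3 N, which looks like contact. I'll press 1 mm further to confirm.

drive_tool(
  deltas=[
    {"angular": [0, 0, 0], "offset": [0, 0, -1], "fingers": 30},
    {"angular": [0, 0, 0], "offset": [0, 0, -1], "fingers": 30},
    {"angular": [0, 0, 0], "offset": [0, 0, -1], "fingers": 30},
  ],
)

```text
time_s: 9.1
tcp_pos: [425.8, -277.8, 259.1]
eef_rot: [0.0, 0.325, 0.946, -0.0]
ft_force: [-0.5, 0.9, 5.0]
gripper_width: 38.0
gripper_force: 19.9
```

The force rises with the packing's spring stiffness, so touchdown is confirmed with the packing at about 53 mm. I'll ease off most of the compression, then open gently.

drive_tool(
  deltas=[
    {"angular": [0, 0, 0], "offset": [0, 0, 0.8], "fingers": 30},
    {"angular": [0, 0, 0], "offset": [0, 0, 1.5], "fingers": 30},
    {"angular": [0, 0, 0], "offset": [0, 0, 1.5], "fingers": 30},
    {"angular": [0, 0, 0], "offset": [0, 0, 1.5], "fingers": 30},
  ],
  squeeze=10,
)

```text
time_s: 9.5
tcp_pos: [425.6, -277.6, 260.1]
eef_rot: [0.0, 0.325, 0.946, 0.0]
ft_force: [0.2, -0.6, 2.0]
gripper_width: 38.1
gripper_force: 10.0
```

drive_tool(
  deltas=[
    {"angular": [0, 0, 0], "offset": [0, 0, 0], "fingers": 38.5},
    {"angular": [0, 0, 0], "offset": [0, 0, 0], "fingers": 39.5},
    {"angular": [0, 0, 0], "offset": [0, 0, 0], "fingers": 41},
    {"angular": [0, 0, 0], "offset": [0, 0, 0], "fingers": 44},
    {"angular": [0, 0, 0], "offset": [0, 0, 0], "fingers": 50},
    {"angular": [0, 0, 0], "offset": [0, 0, 0], "fingers": 58},
    {"angular": [0, 0, 0], "offset": [0, 0, 0], "fingers": 66},
    {"angular": [0, 0, 0], "offset": [0, 0, 0], "fingers": 66},
  ],
)

```text
time_s: 10.3
tcp_pos: [425.6, -277.6, 260.2]
eef_rot: [-0.0, 0.325, 0.946, 0.0]
ft_force: [0.7, -0.2, 0.4]
gripper_width: 65.9
gripper_force: 0.0
```

drive_tool(
  deltas=[
    {"angular": [0, 0, 0], "offset": [0, 0, 10], "fingers": 66},
    {"angular": [0, 0, 0], "offset": [0, 0, 30], "fingers": 66},
    {"angular": [0, 0, 0], "offset": [0, 0, 60], "fingers": 66},
    {"angular": [0, 0, 0], "offset": [0, 0, 95], "fingers": 66},
    {"angular": [0, 0, 0], "offset": [0, 0, 120], "fingers": 66},
    {"angular": [0, 0, 0], "offset": [0, 0, 130], "fingers": 66},
    {"angular": [0, 0, 0], "offset": [0, 0, 130], "fingers": 66},
  ],
)

```text
time_s: 11.0
tcp_pos: [426.0, -277.9, 392.4]
eef_rot: [0.002, 0.325, 0.946, -0.001]
ft_force: [0.4, 0.4, 0.0]
gripper_width: 65.8
gripper_force: 0.0
```

```bash
python3 - <<'E'
from h import *
o,im=save('side','s3.png'); print(o['time_s'],o['tcp_pos'],o['gripper_width'])
cv2.imwrite('pics/s3c.png',cv2.resize(im[150:380,220:450,::-1],(600,600),interpolation=cv2.INTER_CUBIC))
E
```

```text
11.0 [ 426.02102376 -277.92897342  392.40276697] 65.84705053107534
```

View pics/s3c.png

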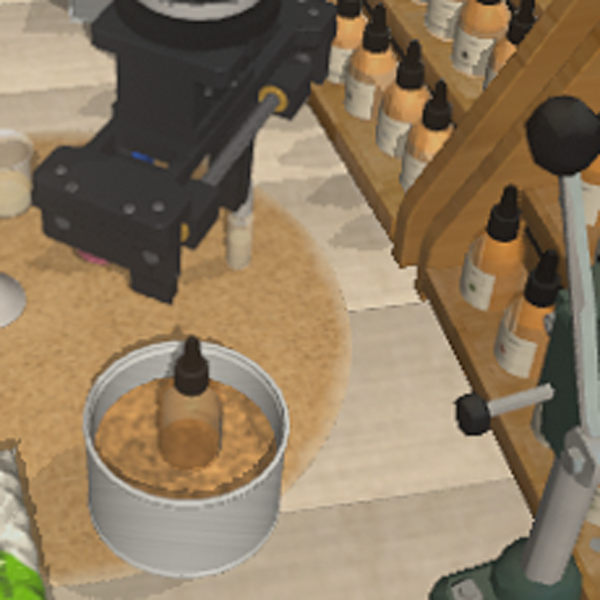

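The bottle stands upright in the canister at crop (190,410), clear of the gripper. The atomiser still stands at (240,235). Handing in.

```bash
python3 -c "
from rig import robot; print(robot.close_job())"
```

```text
the job is handed in; nothing more can be done
None
```

The amber dropper bottle stands upright on the packing in the round canister, released only after I felt it touch down (packing at about 53 mm). The atomiser was left standing, and I handed the job in at about 11 s; no verdict came back.

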